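# Load a board carrier into the inspection holder and hold it flush with a spacer

### The arm

A 6-joint arm with a two-finger parallel gripper is mounted at the origin on the work surface. World frame = base frame: x ahead of the robot, y to its left, z up, the work surface at z = 0. Lengths are in m, angles in rad, forces in N, time in s.
With the tool pointing down it reaches from about 0.325 to 0.875 m from the base axis. Payload 4.4 kg.
Tool frame: the origin (TCP) lies midway between the tips of the shut fingers; the grasp point (between the pads) lies grip_point_offset behind it (grip_point_offset is the distance from the TCP to the grasp point, in m); z points along the fingers, y is the direction in which the jaws open and shut (so a half turn about z gives the same grasp; the last joint's range is limited). The gripper opens to 85 mm and grips with 20 to 120 N. Pads are 22 mm wide; open, the fingers measure 114 mm over their backs; the gripper's body (76 mm by 85 mm) begins 54 mm behind the grasp point. The pads swing forward as they close: fully open they stand 13 mm farther back than shut.
Start: joints at [1.03, 0.207, 1.542, -0, 1.393, -0.15], TCP at [0.219, 0.532, 0.231] pointing down, gripper open.
Joint ranges: [-2.73, 2.73], [-0.86, 2.22], [0.23, 2.46], [-1.11, 4.25], [0.08, 2.63], [-2.82, 2.82]. Speed limits (rad/s): [2.79, 2.79, 3.14, 3.14, 3.14, 3.14].

### API

Orientations are given as [roll, pitch, yaw] about the fixed x, y, z axes, in that order (R = Rz(yaw) Ry(pitch) Rx(roll)).
In Python, from plant import state, camera, job_done, grip_point_offset gives the robot as it stands.
- The arm moves only by the tool carry_out, never from a script. Its arguments are lists of equal length, an entry for each row: "slide": the shift along the tool's x, y, z normalised to -1 to 1, where 1 is 0.3 m, a list of three; "angular": the turn, a rotation vector about the tool's x, y, z normalised to -1 to 1, where 1 is 2 rad, a list of three; "hand": the closure, from 0 (fully open) to 1 (shut). In form: {"slide": [[x, y, z], ...], "angular": [[ax, ay, az], ...], "hand": [hand, ...]}. A call has 1 to 5 rows; each row is the pose to reach, as a shift and turn from the pose measured when the call began, along the tool's axes at that moment; what a row does not reach only later rows make up. A row lasts 1/8 s, in which the tool goes at most 62.5 mm and 10.7 degrees, less where a joint would pass 70% of its speed; a pose out of reach is approached as far as the arm can. A call with a number of a shift or a turn outside -1 to 1 is refused whole. A call with a gripper value outside its range is refused whole. The fingers move at their own pace and stop on an object; "grip_force" is the grip in N (left out, the last holds). Time passes only in rows, so rows that repeat a pose let the fingers close. It gives the time, the measured TCP pose, the force and the opening at its end, in the units of the state.
- state(): the state, without advancing time (a new reading comes with each control period).
- camera(name): name is "scene" or "side" or "wrist"; returns a dict with "image" (480x640x3 uint8, red, green, blue), "fov_y" (degrees; the focal length in pixels is half the picture's height over the tangent of half this angle, whatever the lens; pixels are square), "cx", "cy" (the principal point, pixels), "D" ([k1, k2, p1, p2, k3] as OpenCV has them; the pictures are not rectified), "cam_to_world" (4x4, takes a point from camera to world coordinates). Camera axes: x right, y down, z forward; pixel columns grow to the right and rows downward; lengths in m; the calibration is good to about 2 mm. A picture is of the moment at which its call begins. There is no depth.
- job_done(): hands the job in, once; it reports no verdict.
The state is a dict: "time_s": time; "joint_positions": joint angles; "dq": joint speeds; "joint_efforts": joint torques, N m; "position": TCP position; "orientation": TCP orientation; "wrist_force": force on the tool from outside, world axes, zero at the start; "ft_torque": the same for the moment, N m; "opening": opening from 0.0 (shut) to 1.0 (fully open).
Only numpy, scipy, OpenCV 4.12 (cv2) and the standard library are available. Lean on these libraries where they do the work, as an engineer would, in place of code of your own. Each camera call takes 0.05 s, during which the arm holds its last target.

### The job

Slide the loaded board carrier all the way into the slotted holder until it meets the back stop, keeping the circuit board in it. Then stand the red-topped spacer down in the gap beside the carrier at the one side block where the gap is wide enough, and push it sideways so that the carrier is pressed firmly flush against the blue-lipped rail. Finish while still gripping the spacer and pressing, and leave the other things on the bench where they are.

Things in the scene. Friction and masses are not known exactly. Their poses are not given: they have to be found in the camera images.
- holder: Fixed aluminium holder, 22 mm high, no floor: the carrier slides on the bench. Origin on the bench where the carrier's centre lies when home and flush. +x is the way in: back stop face at x = +70 mm, mouth with black flared guides at x = -70 to -100 mm (narrowest y = -53 to +46). Blue-lipped rail face at y = +45 mm; side blocks on the -y side, an outer rail behind them at y = -81 to -91. Yaw varies.
- datum_rail: Steel rail with a blue lip, fixed on the +y side of the holder, same axes. Origin on the bench in the middle of its contact face, which is 140 mm long and looks to -y. The lip is 18 to 22 mm above the bench and overhangs the face by 6 mm; the carrier's 14 mm rim passes below it.
- slim_block: Orange side block fixed in the holder, 44 mm along x, 12 mm thick, 22 mm high; same axes as the holder. Origin on the bench under the middle of its outer face; its inner face is at its own y = +12 mm, which is holder y = -69 mm, leaving a 24 mm gap to a flush carrier (16 mm at least to one in the holder). It stands at holder x = -35 or +35 mm, the thick block at the other.
- thick_block: Grey side block fixed in the holder, 44 mm along x, 28 mm thick with bevelled corners, 22 mm high; same axes and kind of origin. Its inner face is at holder y = -53 mm and leaves a gap of 8 mm to a flush carrier: too narrow for the spacer.
- carrier_center (a point): Centre of the carrier, a black tray 140 mm (x) by 90 mm (y) with a rim 14 mm high, 0.31 kg with its board, loose on the bench; this point is 7 mm above its underside. Its +x end goes into the holder first, x along the holder's x.
- carrier_grip (a point): Point on the carrier's upright yellow grip, 46 mm above the carrier's underside and 90 mm to -x of the carrier's centre, same axes as the carrier. The grip is 16 mm (x) by 40 mm (y) and stands from 10 to 62 mm above the bench on a tongue that stays outside the holder's mouth.
- board_center (a point): Centre of the green circuit board, 122 by 72 by 3 mm with parts up to 7 mm above it, lying loose in the carrier's 128 by 78 mm recess (floor 4 mm above the bench). Same axes as the carrier when it lies straight.
- spacer_center (a point): Centre of the spacer, a bar 36 mm (x) by 12 mm (y) by 70 mm high, aluminium below, red above, 90 g, standing upright on the bench; this point is 35 mm above its foot. In the gap its 36 mm side lies along the holder's x.
- solder_reel: Solder reel, 60 mm across, 48 mm high, standing loose; bystander. Origin under its centre.
- small_reel: Copper wire reel, 42 mm across, 30 mm high; bystander. Origin under its centre.
- tape_roll: Roll of amber tape lying flat, 84 mm across, 24 mm high; bystander. Origin under its centre.
- spray_can: White spray can with a green band, 56 mm across, 170 mm high; bystander. Origin under its centre.
- flux_jar: Amber jar with a black cap, 44 mm across, 55 mm high; bystander. Origin under its centre.
- driver: Blue-handled screwdriver lying on the bench; bystander.
Mind the look-alikes: they are no part of the job. Of the things like the part that bears board_center, leave any that is grey; of the rest the larger one is meant.

How it is judged:
On the way, in this order (a step that is already met when the one before it is completed fails the run):
1. the carrier, with its board, is fully home in the holder (x of carrier_center in the frame of holder between -0.004 and 0.004 m and y of carrier_center in the frame of holder between -0.012 and 0.003 m and height (world z) of carrier_center below 0.011 m and angle between the x axis of carrier_center and the x axis of holder, either way round below 0.08 rad and angle between carrier_center's own z axis and vertical below 0.05 rad and x of board_center in the frame of carrier_center between -0.01 and 0.01 m and y of board_center in the frame of carrier_center between -0.01 and 0.01 m and z of board_center in the frame of carrier_center between -0.006 and 0.006 m), for 0.2 s.
2. the spacer stands down in the wide gap, beside the slim block (all of step 1 and x of spacer_center in the frame of slim_block between -0.016 and 0.016 m and y of spacer_center in the frame of slim_block between 0.015 and 0.033 m and height (world z) of spacer_center below 0.043 m and angle between spacer_center's own z axis and vertical below 0.15 rad and angle between the x axis of spacer_center and the x axis of holder, either way round below 0.15 rad), for 0.2 s.
At the end, for the whole second after the job is handed in: Carrier home within 4 mm, flush with the rail within 2 mm and 0.02 rad, board in it; spacer within 16 mm of the slim block's middle, foot under 8 mm up, upright and along the rail to 0.15 rad; fingers on the spacer and spacer on the carrier over 2 N, carrier on the rail over 1.5 N (all of step 2 and y of carrier_center in the frame of holder above -0.002 m and angle between the x axis of carrier_center and the x axis of holder, either way round below 0.02 rad and contact force between spacer and carrier above 2 N and contact force between carrier and datum_rail above 1.5 N and contact force between the fingers and spacer above 2 N); the arm keeps its last pose, push and grip.
It fails at once if a bystander is shifted by more than 30 mm (distance of any of solder_reel, small_reel, tape_roll, spray_can, flux_jar, driver from where it was at the start of the episode above 0.03 m).
It fails at once if the circuit board comes out of the carrier (horizontal distance between board_center and carrier_center above 0.02 m or z of board_center in the frame of carrier_center above 0.02 m).
It also fails if it takes over 64 s, if anything falls off the work surface, if the arm or the gripper's body presses on something with over 40 N, if the wrist force passes 120 N, or if a joint passes its speed limit or range.

## Working session

There is one attempt and no reset: what is moved stays moved. The work goes in short steps, Python scripts to look and compute and a tool call to move; the robot and the scene stay as the last step left them, time stands still between calls to the robot, and variables do not carry over. Pictures are saved under pics/ and viewed, and the job is handed in when it is done.

Besides the shell and the picture viewer there is one more tool, called after ">>>" as name(argument=value, ...) on one line, values as JSON. carry_out: Moves the arm, as the interface text tells. Its arguments: {"type":"object","properties":{"slide":{"type":"array","items":{"type":"array","items":{"type":"number","minimum":-1,"maximum":1}}},"angular":{"type":"array","items":{"type":"array","items":{"type":"number","minimum":-1,"maximum":1}}},"hand":{"type":"array","items":{"type":"number"}},"grip_force":{"type":"number"}},"required":["slide","angular","hand"]}

```bash
mkdir -p pics; ls; cat > h.py <<'E'
import numpy as np,cv2,pickle
from plant import state,camera,job_done,grip_point_offset
from scipy.spatial.transform import Rotation as Ro
def snap(n,tag):
    c=camera(n); pickle.dump(c,open(f'pics/{tag}.pkl','wb')); cv2.imwrite(f'pics/{tag}.png',c['image'][:,:,::-1]); return c
def load(tag): return pickle.load(open(f'pics/{tag}.pkl','rb'))
def K(c):
    f=240/np.tan(np.radians(c['fov_y'])/2); return np.array([[f,0,c['cx']],[0,f,c['cy']],[0,0,1]])
def ray(c,px,z):
    p=cv2.undistortPoints(np.array(px,float).reshape(-1,1,2),K(c),np.array(c['D'],float)).reshape(-1,2)
    T=np.array(c['cam_to_world']); d=np.c_[p,np.ones(len(p))]@T[:3,:3].T; o=T[:3,3]
    return o+d*((z-o[2])/d[:,2])[:,None]
def proj(c,P):
    T=np.linalg.inv(np.array(c['cam_to_world'])); r,_=cv2.Rodrigues(T[:3,:3])
    return cv2.projectPoints(np.array(P,float).reshape(-1,1,3),r,T[:3,3],K(c),np.array(c['D'],float))[0].reshape(-1,2)
def tool(target,yaw=None):
    s=state(); R=Ro.from_euler('xyz',s['orientation']); d=np.array(target)-s['position']
    return R.inv().apply(d)/0.3
E
python3 - <<'E'
from h import *
print(grip_point_offset); print(state())
for n in ['scene','side','wrist']:
    c=snap(n,n+'0'); print(n,c['fov_y'],c['D'],np.round(c['cam_to_world'],3).tolist())
E
```

```text
pics
0.0187
{'time_s': 0.0, 'joint_positions': array([ 1.03050134e+00,  2.07448700e-01,  1.54295754e+00, -2.27135011e-05,
        1.39348455e+00, -1.50480767e-01]), 'dq': array([ 0.00079159,  0.00048763,  0.00013341,  0.00167932, -0.00010151,
        0.000528  ]), 'joint_efforts': array([ 4.28579970e-04, -3.83033431e+01, -2.91597569e+01, -3.74639940e-04,
        1.04772716e-02,  1.86467759e-05]), 'position': array([0.21812384, 0.53120609, 0.23010776]), 'orientation': array([-3.13931714e+00, -3.22425311e-04,  2.75178210e+00]), 'wrist_force': array([-0.68985072,  0.02781214, -0.57902913]), 'ft_torque': array([-0.04252994, -0.00278328,  0.00589641]), 'opening': 1.0027458219633916}
scene 44.67171977026501 [-0.03983851  0.          0.          0.          0.        ] [[0.548, 0.611, -0.571, 1.172], [0.836, -0.388, 0.387, -0.51], [0.015, -0.69, -0.724, 0.972], [0.0, 0.0, 0.0, 1.0]]
side 48.85706904439153 [-0.11630395  0.          0.          0.          0.        ] [[-0.997, -0.071, 0.041, 0.417], [-0.081, 0.761, -0.643, 0.666], [0.014, -0.644, -0.765, 0.864], [0.0, 0.0, 0.0, 1.0]]
wrist 62.56406117099555 [-0.07830941  0.          0.          0.          0.        ] [[0.38, 0.886, 0.264, 0.15], [0.925, -0.364, -0.11, 0.56], [-0.002, 0.286, -0.958, 0.374], [0.0, 0.0, 0.0, 1.0]]
```

View pics/scene0.png

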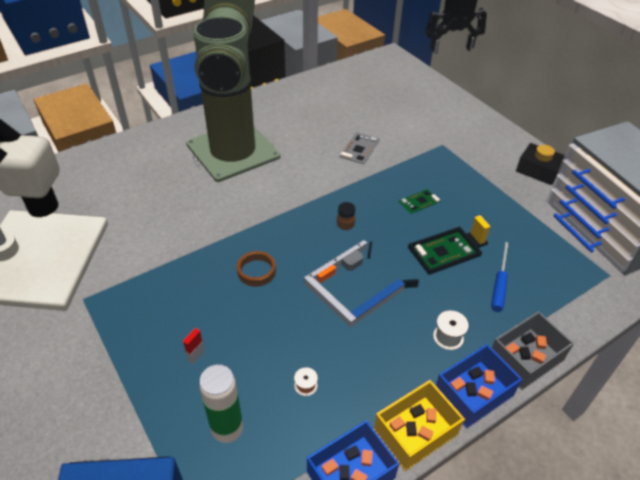

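View pics/side0.png

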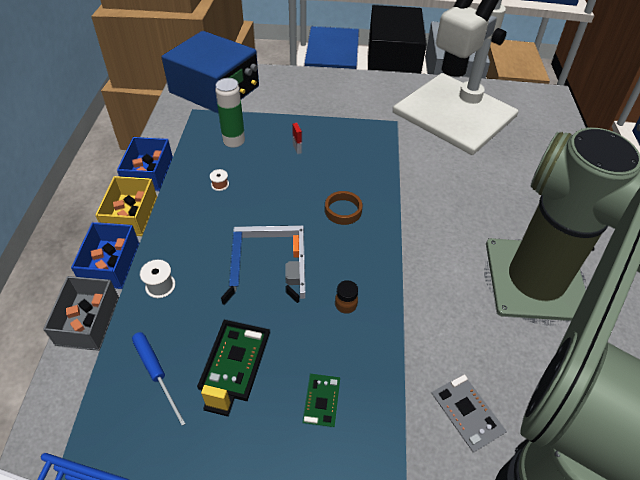

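View pics/wrist0.png

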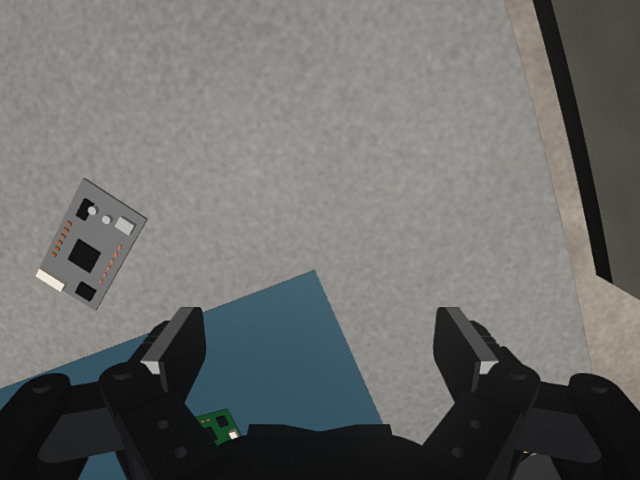

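The scene view shows three boards: a grey one at side (468,410), a small loose green one at (322,400), and a larger green one in the black tray with the yellow grip at (234,365). The larger green board in the tray fits, because it isn't grey and it is the bigger of the two green ones. I'll confirm it with enlarged crops.

```bash
python3 - <<'E'
from h import *
a=cv2.imread('pics/side0.png')
cv2.imwrite('pics/s_car.png',cv2.resize(a[305:435,180:350],None,fx=4.5,fy=4.5,interpolation=cv2.INTER_CUBIC))
cv2.imwrite('pics/s_hol.png',cv2.resize(a[215:310,210:320],None,fx=6,fy=6,interpolation=cv2.INTER_CUBIC))
b=cv2.imread('pics/scene0.png')
cv2.imwrite('pics/c_hol.png',cv2.resize(b[200:330,295:500],None,fx=3.9,fy=3.9,interpolation=cv2.INTER_CUBIC))
E
```

```text
(no output)
```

View pics/s_car.png

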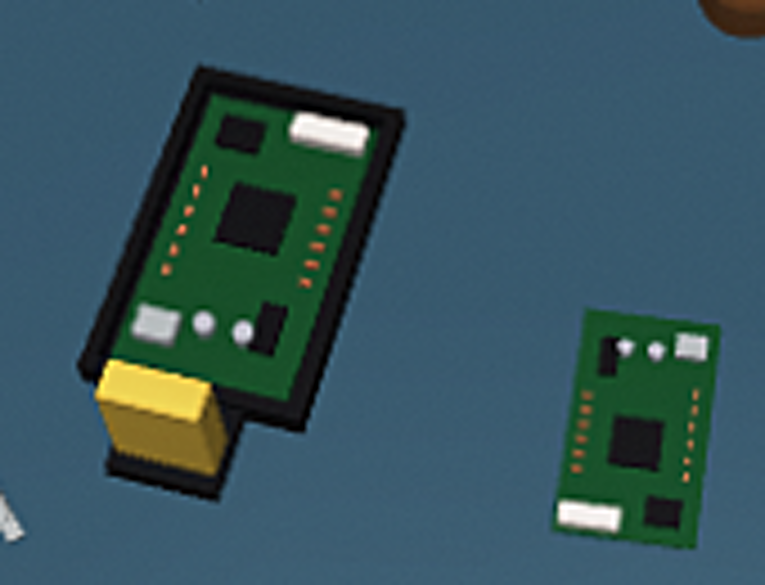

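View pics/s_hol.png

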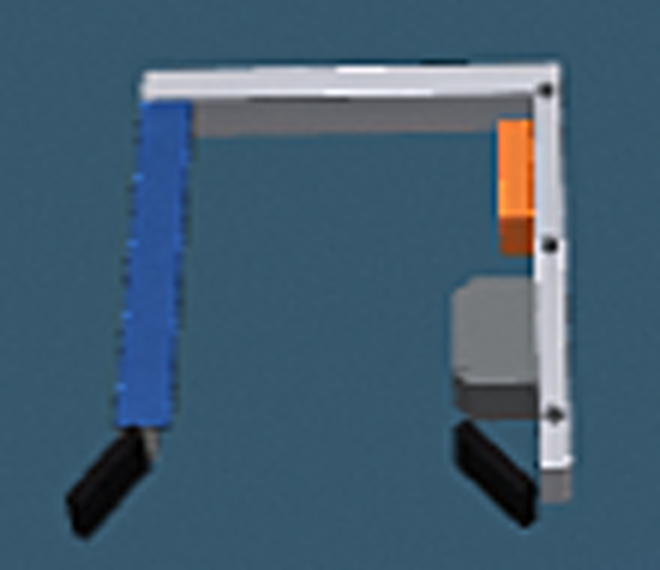

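View pics/c_hol.png

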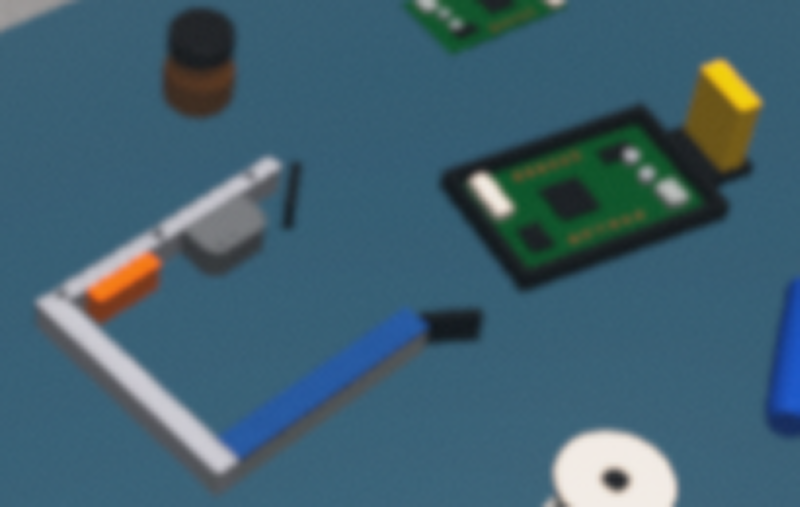

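```bash
python3 - <<'E'
from h import *
def yaw(a,b): d=b-a; return np.degrees(np.arctan2(d[1],d[0])),np.linalg.norm(d)
c=load('side0')
S=lambda L,k,x,y:[((u+.5)/k-.5+x,(v+.5)/k-.5+y) for u,v in L]
b=ray(c,S([(141,101),(191,101),(172,427),(116,426)],6,210,215),.022)
print('lip',b.round(4)[:,:2].tolist(),yaw(b[2],b[1]),yaw(b[3],b[0]))
r=ray(c,S([(533,95),(540,467),(558,65),(571,467)],6,210,215),.022); print('rail',r.round(4)[:,:2].tolist(),yaw(r[1],r[0]),yaw(r[3],r[2]))
k=ray(c,S([(200,66),(405,110),(303,432),(80,370)],4.5,180,305),.014); print('car',k.round(4)[:,:2].tolist(),k.mean(0),[yaw(k[i],k[(i+1)%4]) for i in range(4)])
g=ray(c,S([(110,362),(216,385),(204,421),(97,394)],4.5,180,305),.062); print('grip',g.round(4)[:,:2].tolist(),g.mean(0),[yaw(g[i],g[(i+1)%4]) for i in range(4)])
# scene
c=load('scene0')
b=ray(c,S([(408,308),(436,327),(239,462),(222,440)],3.9,295,200),.022); print('lip',b.round(4)[:,:2].tolist(),yaw(b[0],b[3]),yaw(b[1],b[2]))
k=ray(c,S([(641,104),(730,207),(524,291),(441,180)],3.9,295,200),.014); print('car',k.round(4)[:,:2].tolist(),k.mean(0),[yaw(k[i],k[(i+1)%4]) for i in range(4)])
# red spacer masks
for n in ['side0','scene0']:
    c=load(n);im=c['image'].astype(int);m=((im[:,:,0]>130)&(im[:,:,1]<50)&(im[:,:,2]<60)).astype(np.uint8)
    nn,l,st,ce=cv2.connectedComponentsWithStats(m)
    print(n,[(st[i].tolist()) for i in range(1,nn) if st[i][4]>20])
    x,y=(297,135) if n=='side0' else (193,342)
    cv2.imwrite(f'pics/sp_{n}.png',cv2.resize(c['image'][y-30:y+30,x-40:x+40,::-1],None,fx=10,fy=10,interpolation=cv2.INTER_CUBIC))
E
```

```text
lip [[0.641, -0.0533], [0.6234, -0.0549], [0.6054, 0.0846], [0.6236, 0.0859]] (np.float64(-82.6625209416948), np.float64(0.14065737744044668)) (np.float64(-82.89211498612569), np.float64(0.14028300708588612))
rail [[0.5035, -0.069], [0.4849, 0.0891], [0.4961, -0.0839], [0.475, 0.0882]] (np.float64(-83.28261447793663), np.float64(0.15912491399351247)) (np.float64(-82.99865950164573), np.float64(0.17339717552280742))
car [[0.6205, 0.1577], [0.5324, 0.1705], [0.5518, 0.3131], [0.641, 0.2968]] [0.58643132 0.23450314 0.014     ] [(np.float64(171.7043473451029), np.float64(0.0889585325934303)), (np.float64(82.24375719245802), np.float64(0.14392442097384314)), (np.float64(-10.380842583119286), np.float64(0.09064379979359921)), (np.float64(-98.40578357576335), np.float64(0.14062019200700168))]
grip [[0.6181, 0.3134], [0.5782, 0.3184], [0.58, 0.3324], [0.6203, 0.3261]] [0.59916219 0.32258694 0.062     ] [(np.float64(172.95088607990516), np.float64(0.04022376300581299)), (np.float64(82.71763677154277), np.float64(0.014161184047732256)), (np.float64(-8.8436553661515), np.float64(0.04072435142021642)), (np.float64(-99.44108537066512), np.float64(0.012896999110169335))]
lip [[0.6063, 0.0843], [0.625, 0.0887], [0.6403, -0.0538], [0.6242, -0.0531]] (np.float64(-82.59128019417025), np.float64(0.1384923588641525)) (np.float64(-83.88748037540034), np.float64(0.1433310853855269))
car [[0.5521, 0.308], [0.6425, 0.2939], [0.6267, 0.1514], [0.5361, 0.1662]] [0.58933322 0.22989263 0.014     ] [(np.float64(-8.907315493340882), np.float64(0.09147097871545036)), (np.float64(-96.32071330474369), np.float64(0.14330808016930882)), (np.float64(170.7475273062358), np.float64(0.09179335803476468)), (np.float64(83.56070169650548), np.float64(0.1427415039373453))]
side0 [[293, 123, 8, 10, 44]]
scene0 [[184, 329, 16, 15, 102]]
```

View pics/sp_side0.png

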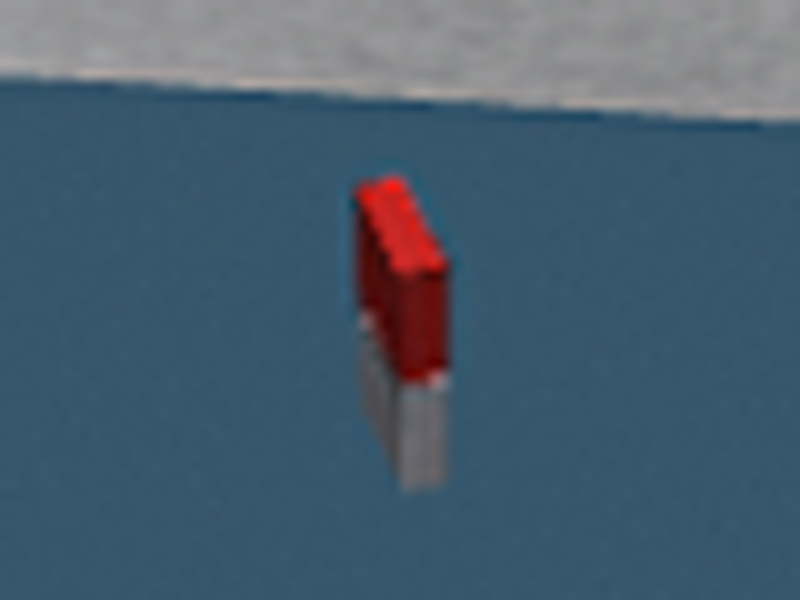

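View pics/sp_scene0.png

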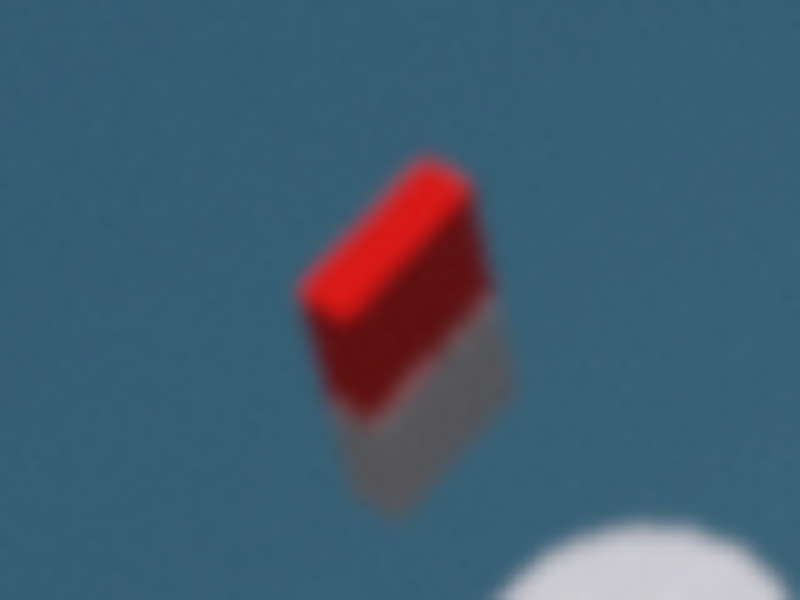

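```bash
python3 - <<'E'
from h import *
def yaw(a,b): d=b-a; return round(np.degrees(np.arctan2(d[1],d[0])),1),round(np.linalg.norm(d),4)
S=lambda L,k,x,y:[((u+.5)/k-.5+x,(v+.5)/k-.5+y) for u,v in L]
k=ray(load('side0'),S([(358,185),(400,178),(447,262),(402,275)],10,257,105),.07);print(k.round(4).tolist(),k.mean(0),[yaw(k[i],k[(i+1)%4]) for i in range(4)])
k=ray(load('scene0'),S([(425,155),(472,185),(345,327),(298,290)],10,153,312),.07);print(k.round(4).tolist(),k.mean(0),[yaw(k[i],k[(i+1)%4]) for i in range(4)])
c=load('scene0')
print('feet can,reel_s,reel,tape,jar',ray(c,[(224,430),(306,390),(451,342),(256,272),(345,225)],0.0).round(3)[:,:2].tolist())
s=state()
print(tool([.5992,.322,.130]).round(3))
E
```

```text
[[0.5495, -0.3724, 0.07], [0.5396, -0.3762, 0.07], [0.5249, -0.3445, 0.07], [0.5351, -0.3385, 0.07]] [ 0.53727381 -0.35790446  0.07      ] [(np.float64(-159.2), np.float64(0.0106)), (np.float64(114.9), np.float64(0.0349)), (np.float64(30.5), np.float64(0.0119)), (np.float64(-67.0), np.float64(0.0369))]
[[0.5219, -0.3426, 0.07], [0.5328, -0.3382, 0.07], [0.5489, -0.3713, 0.07], [0.5369, -0.3752, 0.07]] [ 0.53509347 -0.35680738  0.07      ] [(np.float64(22.4), np.float64(0.0118)), (np.float64(-64.1), np.float64(0.0368)), (np.float64(-162.0), np.float64(0.0126)), (np.float64(114.7), np.float64(0.0358))]
feet can,reel_s,reel,tape,jar [[0.7, -0.381], [0.711, -0.217], [0.778, 0.082], [0.41, -0.155], [0.394, 0.093]]
[-1.44  -0.162  0.334]
```

>>> carry_out(slide=[[-0.2, -0.02, 0.05], [-0.4, -0.04, 0.09], [-0.6, -0.07, 0.14], [-0.8, -0.09, 0.19], [-1.0, -0.11, 0.23]], angular=[[0, 0, -0.03], [0, 0, -0.06], [0, 0, -0.09], [0, 0, -0.125], [0, 0, -0.125]], hand=[0, 0, 0, 0, 0])

```text
time_s: 0.78
position: [0.4842, 0.3854, 0.1603]
orientation: [-3.139, -0.002, 3.002]
wrist_force: [0.1, 0.9, -0.3]
opening: 1.002
```

```bash
python3 - <<'E'
from h import *
s=state();print(s['position'],np.degrees(s['orientation']),tool([.5992,.322,.130]).round(3))
E
```

```text
[0.48422088 0.3853896  0.16027682] [-1.79876067e+02 -9.55592775e-02  1.72009246e+02] [-0.409 -0.156  0.101]
```

>>> carry_out(slide=[[-0.2, -0.08, 0.05], [-0.4, -0.15, 0.08], [-0.41, -0.156, 0.1], [-0.41, -0.156, 0.1]], angular=[[0, 0, 0], [0, 0, 0], [0, 0, 0], [0, 0, 0]], hand=[0, 0, 0, 0])

```text
time_s: 1.27
position: [0.5988, 0.3211, 0.1285]
orientation: [-3.138, -0.005, 3.001]
wrist_force: [0.2, -0.4, -0.3]
opening: 1.0
```

```bash
python3 - <<'E'
from h import *
s=state();print(s['position'],np.degrees(s['orientation']))
snap('wrist','w1')
E
```

```text
[0.59879339 0.32106976 0.12850835] [-179.81280544   -0.27701844  171.92071312]
```

View pics/w1.png

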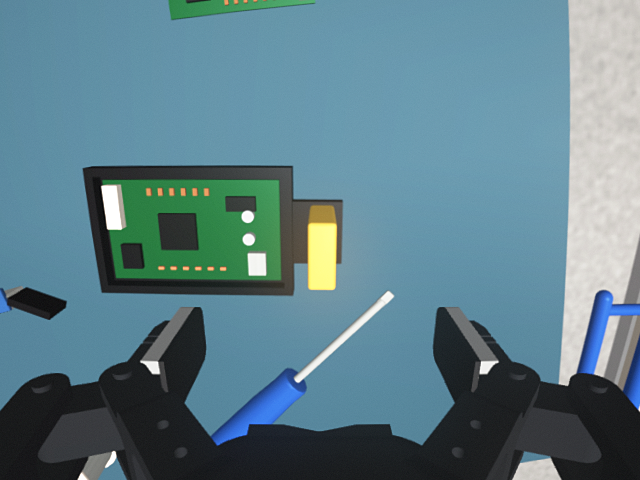

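```bash
python3 - <<'E'
from h import *
def yaw(a,b): d=b-a; return round(np.degrees(np.arctan2(d[1],d[0])),1),round(np.linalg.norm(d),4)
c=load('w1')
cv2.imwrite('pics/w1c.png',cv2.resize(c['image'][150:310,70:350,::-1],None,fx=2.8,fy=2.8,interpolation=cv2.INTER_CUBIC))
hsv=cv2.cvtColor(c['image'],cv2.COLOR_RGB2HSV); m=((hsv[:,:,0]>18)&(hsv[:,:,0]<32)&(hsv[:,:,1]>150)&(hsv[:,:,2]>200)).astype(np.uint8)
n,l,st,ce=cv2.connectedComponentsWithStats(m); i=1+st[1:,4].argmax(); print(st[i],ce[i])
q=cv2.boxPoints(cv2.minAreaRect(np.argwhere(l==i)[:,::-1].astype(np.float32)))
g=ray(c,q,.062);print(q.round(1).tolist(),g.round(4)[:,:2].tolist(),g.mean(0),[yaw(g[i],g[(i+1)%4]) for i in range(4)])
k=ray(c,[(83,168),(293,166),(293.5,294),(101,292)],.014);print(k.round(4).tolist(),k.mean(0),[yaw(k[i],k[(i+1)%4]) for i in range(4)])
E
```

```text
[308 223  29  65 130] [316.44615385 245.66153846]
[[308.0, 223.0], [336.0, 223.0], [336.0, 287.0], [308.0, 287.0]] [[0.5774, 0.3188], [0.5796, 0.334], [0.6172, 0.3291], [0.6149, 0.3131]] [0.59728017 0.32376003 0.062     ] [(np.float64(82.0), np.float64(0.0154)), (np.float64(-7.4), np.float64(0.0379)), (np.float64(-98.0), np.float64(0.0161)), (np.float64(171.5), np.float64(0.0379))]
[[0.53, 0.172, 0.014], [0.5499, 0.3116, 0.014], [0.639, 0.2977, 0.014], [0.6188, 0.1579, 0.014]] [0.58442069 0.23478941 0.014     ] [(np.float64(81.9), np.float64(0.1411)), (np.float64(-8.9), np.float64(0.0901)), (np.float64(-98.2), np.float64(0.1412)), (np.float64(171.0), np.float64(0.0898))]
```

View pics/w1c.png

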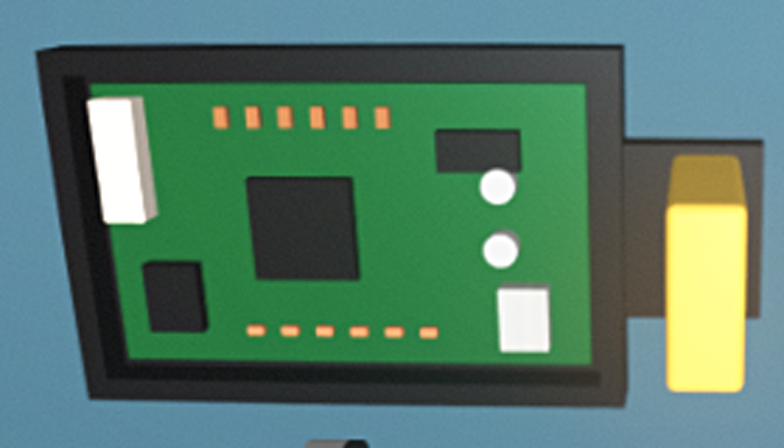

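>>> carry_out(slide=[[0.005, 0.007, 0.12], [0.005, 0.007, 0.24], [0.005, 0.007, 0.32], [0.005, 0.007, 0.337], [0.005, 0.007, 0.337]], angular=[[0, 0, 0], [0, 0, 0], [0, 0, 0], [0, 0, 0], [0, 0, 0]], hand=[0, 0, 0, 0, 0])

```text
time_s: 1.95
position: [0.596, 0.3254, 0.029]
orientation: [-3.139, -0.004, 3.004]
wrist_force: [1.0, -0.6, -0.5]
opening: 1.001
```

>>> carry_out(slide=[[0, 0, 0], [0, 0, 0], [0, 0, 0], [0, 0, 0], [0, 0, 0]], angular=[[0, 0, 0], [0, 0, 0], [0, 0, 0], [0, 0, 0], [0, 0, 0]], hand=[0.4, 0.7, 1, 1, 1], grip_force=50)

```text
time_s: 2.58
position: [0.5966, 0.3253, 0.0296]
orientation: [-3.14, -0.003, 3.004]
wrist_force: [0.1, -0.8, 1.9]
opening: 0.181
```

>>> carry_out(slide=[[0, 0, 0], [0, 0, 0]], angular=[[0, 0, 0], [0, 0, 0]], hand=[1, 1])

```text
time_s: 2.82
position: [0.5966, 0.3253, 0.0296]
orientation: [-3.14, -0.003, 3.004]
wrist_force: [-0.5, -0.9, 1.3]
opening: 0.178
```

```bash
python3 - <<'E'
from h import *
s=state();print(s['position'],np.degrees(s['orientation']),s['opening'],s['wrist_force'])
snap('side','s2')
E
```

```text
[0.59656118 0.3253458  0.02959783] [-1.79897716e+02 -1.55101387e-01  1.72094217e+02] 0.17841814000489772 [-0.47778333 -0.93039128  1.26433336]
```

View pics/s2.png

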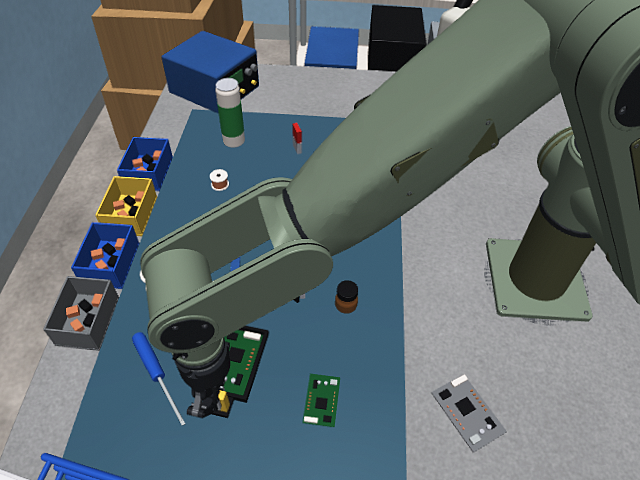

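>>> carry_out(slide=[[0.017, -0.015, 0], [0.035, -0.03, 0], [0.052, -0.045, 0], [0.07, -0.06, 0], [0.087, -0.075, 0]], angular=[[0, 0, -0.013], [0, 0, -0.026], [0, 0, -0.039], [0, 0, -0.052], [0, 0, -0.065]], hand=[1, 1, 1, 1, 1])

```text
time_s: 3.5
position: [0.567, 0.3063, 0.0296]
orientation: [-3.14, -0.003, 3.135]
wrist_force: [0.8, -0.0, -1.1]
opening: 0.182
```

```bash
cat >> h.py <<'E'
H=np.array([.5759,.0103]); HY=np.radians(-83.0)
def hol(p,H=H):
    r=np.array(p)[:2]-H; c,s_=np.cos(HY),np.sin(HY); return np.array([r[0]*c+r[1]*s_,-r[0]*s_+r[1]*c])
def wor(p):
    c,s_=np.cos(HY),np.sin(HY); return H+np.array([p[0]*c-p[1]*s_,p[0]*s_+p[1]*c])
def rep():
    s=state(); print('hol tcp',hol(s['position']).round(4),'z',round(s['position'][2],4),'rpy',np.degrees(s['orientation']).round(2),'F',s['wrist_force'].round(1),'op',round(s['opening'],3),'t',s['time_s'])
def go(hx,hy,z,yawdeg=187.0):
    s=state(); w=wor((hx,hy)); t=tool([w[0],w[1],z]); R=Ro.from_euler('xyz',s['orientation']); T=Ro.from_euler('xyz',[np.pi,0,np.radians(yawdeg)])
    print('slide',t.round(4),'ang',((R.inv()*T).as_rotvec()/2).round(4))
E
python3 - <<'E'
from h import *
rep(); go(-.28,-.003,.0296)
E
```

```text
hol tcp [-0.2949  0.0272] z 0.0296 rpy [-179.91   -0.19  179.65] F [ 0.8 -0.  -1.1] op 0.182 t 3.5
slide [ 0.0935 -0.0621  0.0004] ang [-0.0007 -0.0017 -0.0642]
```

>>> carry_out(slide=[[0.02, -0.013, 0], [0.04, -0.026, 0], [0.06, -0.039, 0], [0.08, -0.052, 0], [0.0935, -0.062, 0]], angular=[[0, 0, -0.013], [0, 0, -0.026], [0, 0, -0.039], [0, 0, -0.052], [0, 0, -0.064]], hand=[1, 1, 1, 1, 1])

```text
time_s: 4.12
position: [0.5381, 0.2875, 0.0296]
orientation: [-3.14, -0.004, -3.018]
wrist_force: [0.3, 0.7, -0.1]
opening: 0.176
```

```bash
python3 - <<'E'
from h import *
rep(); go(-.28,-.003,.0296)
snap('wrist','w3');snap('scene','c3');
E
```

```text
hol tcp [-0.2798 -0.0037] z 0.0296 rpy [-179.93   -0.24 -172.93] F [ 0.3  0.7 -0.1] op 0.176 t 4.125
slide [-0.0023  0.0008 -0.0001] ang [-0.0007 -0.0021  0.0006]
```

View pics/w3.png

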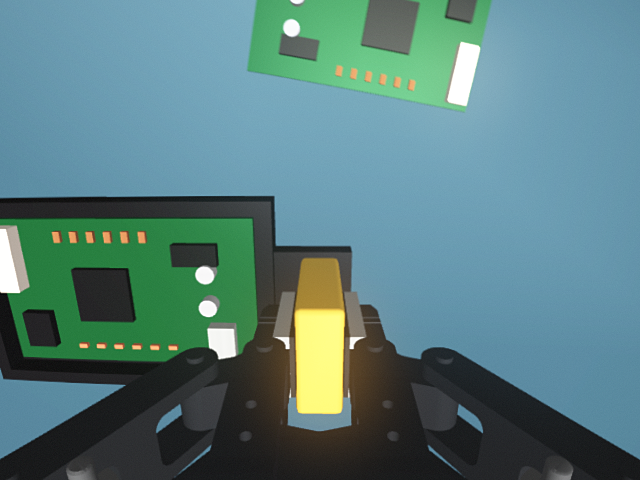

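View pics/c3.png

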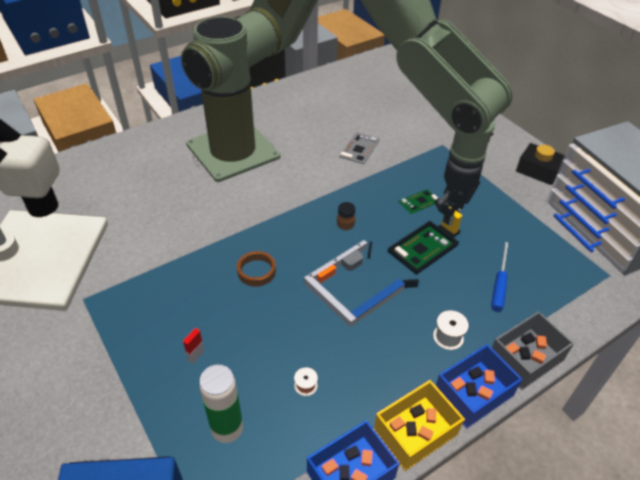

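```bash
python3 - <<'E'
from h import *
b=load('c3')['image'][:,:,::-1]
cv2.imwrite('pics/c3c.png',cv2.resize(b[210:325,300:470],None,fx=4.7,fy=4.7,interpolation=cv2.INTER_CUBIC))
c=load('w3')
k=ray(c,[(0,198),(274,197)],.014); print(k,[hol(p) for p in k])
E
```

```text
[[0.51061392 0.14598946 0.014     ]
 [0.49650035 0.26487851 0.014     ]] [array([-0.14263442, -0.04826307]), array([-0.2623573, -0.0477825])]
```

View pics/c3c.png

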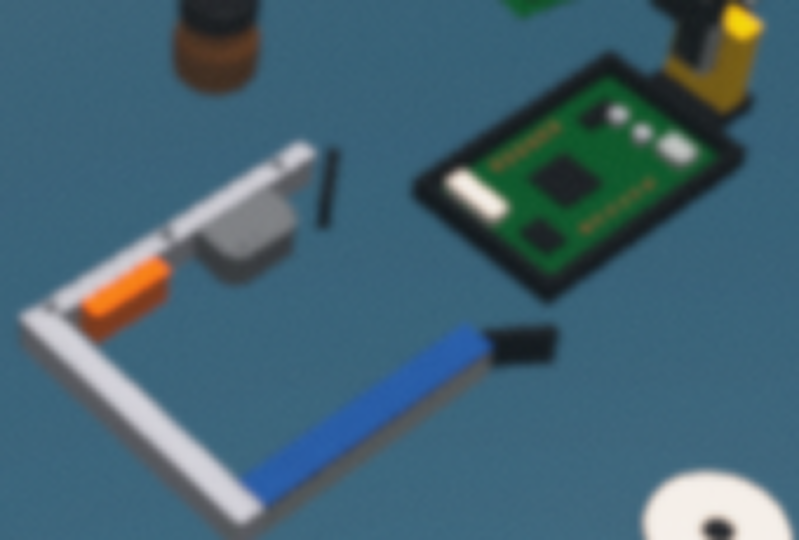

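>>> carry_out(slide=[[-0.002, -0.03, 0], [-0.002, -0.06, 0], [-0.002, -0.09, 0], [-0.002, -0.12, 0], [-0.002, -0.15, 0]], angular=[[0, 0, 0], [0, 0, 0], [0, 0, 0], [0, 0, 0], [0, 0, 0]], hand=[1, 1, 1, 1, 1])

```text
time_s: 4.85
position: [0.5442, 0.242, 0.0296]
orientation: [-3.14, -0.005, -3.02]
wrist_force: [-0.2, 0.4, -1.3]
opening: 0.18
```

```bash
python3 - <<'E'
from h import *
rep(); go(-.18,-.003,.0296); snap('scene','c4')
b=load('c4')['image'][:,:,::-1]
cv2.imwrite('pics/c4c.png',cv2.resize(b[210:325,300:470],None,fx=4.7,fy=4.7,interpolation=cv2.INTER_CUBIC))
E
```

```text
hol tcp [-0.2338 -0.0032] z 0.0296 rpy [-179.91   -0.27 -173.02] F [-0.2  0.4 -1.3] op 0.18 t 4.85
slide [-0.0007 -0.1795  0.0002] ang [-0.0008 -0.0023 -0.0001]
```

View pics/c4c.png

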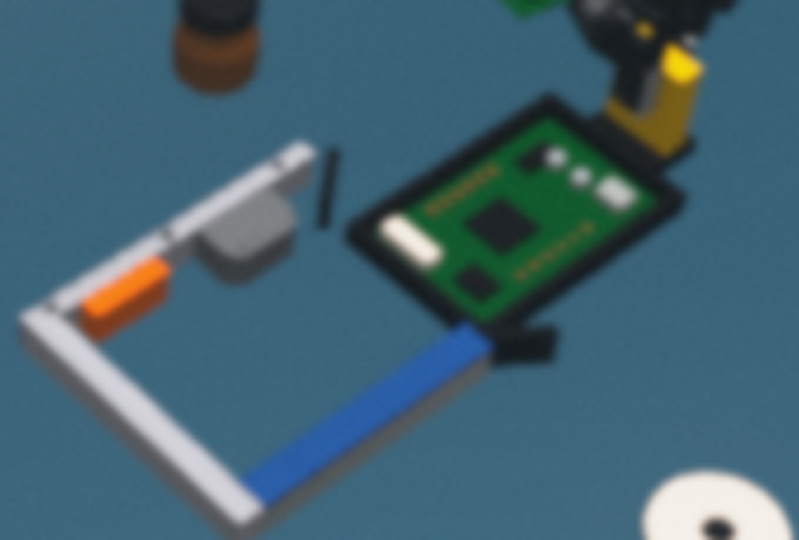

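Carrier's front is entering centrally between the guides and there is no side force. I'll keep going.

>>> carry_out(slide=[[0, -0.03, 0], [0, -0.06, 0], [0, -0.09, 0], [0, -0.12, 0], [0, -0.15, 0]], angular=[[0, 0, 0], [0, 0, 0], [0, 0, 0], [0, 0, 0], [0, 0, 0]], hand=[1, 1, 1, 1, 1])

```text
time_s: 5.52
position: [0.5483, 0.1974, 0.0297]
orientation: [-3.141, -0.007, -3.019]
wrist_force: [-3.6, 3.4, 2.2]
opening: 0.178
```

>>> carry_out(slide=[[0, -0.03, 0], [0, -0.06, 0], [0, -0.09, 0], [0, -0.12, 0], [0, -0.15, 0]], angular=[[0, 0, 0], [0, 0, 0], [0, 0, 0], [0, 0, 0], [0, 0, 0]], hand=[1, 1, 1, 1, 1])

```text
time_s: 6.15
position: [0.5537, 0.152, 0.0297]
orientation: [-3.141, -0.008, -3.02]
wrist_force: [-3.0, 3.6, 2.0]
opening: 0.177
```

```bash
python3 - <<'E'
from h import *
rep(); go(-.09,-.003,.0296)
snap('scene','c5')
b=load('c5')['image'][:,:,::-1]
cv2.imwrite('pics/c5c.png',cv2.resize(b[210:325,300:470],None,fx=4.7,fy=4.7,interpolation=cv2.INTER_CUBIC))
E
```

```text
hol tcp [-0.1433 -0.0047] z 0.0297 rpy [-179.97   -0.43 -173.05] F [-3.   3.6  2. ] op 0.177 t 6.15
slide [-0.0059 -0.1778  0.0003] ang [-0.0003 -0.0038 -0.0005]
```

View pics/c5c.png

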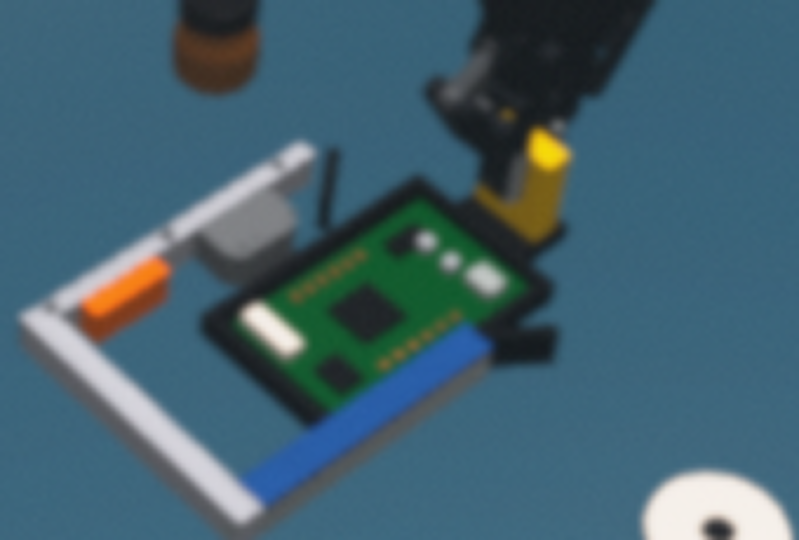

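>>> carry_out(slide=[[0.01, -0.025, 0], [0.01, -0.05, 0], [0.01, -0.08, 0], [0.01, -0.11, 0], [0.01, -0.14, 0]], angular=[[0, 0, 0], [0, 0, 0], [0, 0, 0], [0, 0, 0], [0, 0, 0]], hand=[1, 1, 1, 1, 1])

```text
time_s: 6.82
position: [0.5562, 0.108, 0.0297]
orientation: [-3.14, -0.008, -3.021]
wrist_force: [-0.2, 0.6, -0.8]
opening: 0.181
```

```bash
python3 - <<'E'
from h import *
rep(); go(-.09,-.007,.0296)
E
```

```text
hol tcp [-0.0994 -0.0077] z 0.0297 rpy [-179.89   -0.43 -173.08] F [-0.2  0.6 -0.8] op 0.181 t 6.825
slide [-0.0023 -0.0313  0.0004] ang [-0.0009 -0.0038 -0.0007]
```

Force is gone. Now the last 10 mm, slowly, until it meets the stop.

>>> carry_out(slide=[[0, -0.01, 0], [0, -0.018, 0], [0, -0.026, 0], [0, -0.034, 0], [0, -0.04, 0]], angular=[[0, 0, 0], [0, 0, 0], [0, 0, 0], [0, 0, 0], [0, 0, 0]], hand=[1, 1, 1, 1, 1])

```text
time_s: 7.45
position: [0.5579, 0.098, 0.0301]
orientation: [3.14, -0.006, -3.022]
wrist_force: [0.8, 9.7, 1.2]
opening: 0.183
```

```bash
python3 - <<'E'
from h import *
rep()
E
```

```text
hol tcp [-0.0892 -0.0071] z 0.0301 rpy [ 179.9    -0.36 -173.14] F [0.8 9.7 1.2] op 0.183 t 7.45
```

>>> carry_out(slide=[[0, 0, 0], [0, 0, 0], [0, 0, 0], [0, 0, 0], [0, 0, 0]], angular=[[0, 0, 0], [0, 0, 0], [0, 0, 0], [0, 0, 0], [0, 0, 0]], hand=[1, 1, 0.7, 0.4, 0])

```text
time_s: 8.07
position: [0.5581, 0.0977, 0.0302]
orientation: [3.14, -0.006, -3.022]
wrist_force: [-0.2, 0.2, 0.1]
opening: 0.713
```

>>> carry_out(slide=[[0, 0, 0], [0, 0, 0], [0, 0, -0.06], [0, 0, -0.2], [0, 0, -0.4]], angular=[[0, 0, 0], [0, 0, 0], [0, 0, 0], [0, 0, 0], [0, 0, 0]], hand=[0, 0, 0, 0, 0])

```text
time_s: 8.7
position: [0.5575, 0.0976, 0.1508]
orientation: [3.14, -0.009, -3.022]
wrist_force: [0.4, 0.1, -0.0]
opening: 0.997
```

```bash
python3 - <<'E'
from h import *
rep();snap('wrist','w6'); snap('side','s6'); snap('scene','c6')
b=load('c6')['image'][:,:,::-1]
cv2.imwrite('pics/c6c.png',cv2.resize(b[210:325,300:470],None,fx=4.7,fy=4.7,interpolation=cv2.INTER_CUBIC))
E
```

```text
hol tcp [-0.0889 -0.0077] z 0.1508 rpy [ 179.9    -0.54 -173.15] F [ 0.4  0.1 -0. ] op 0.997 t 8.7
```

View pics/w6.png

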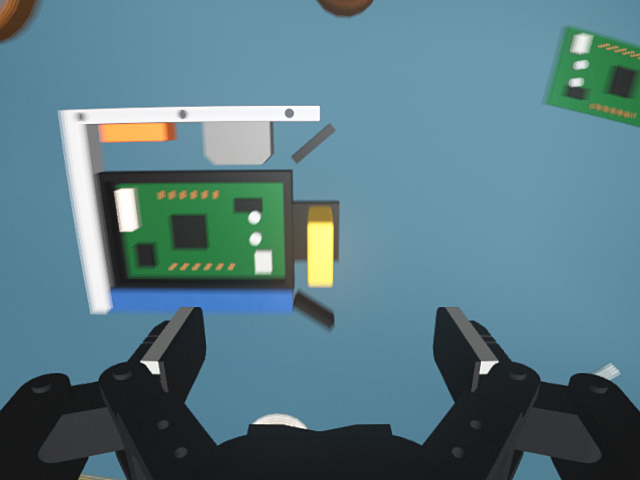

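View pics/c6c.png

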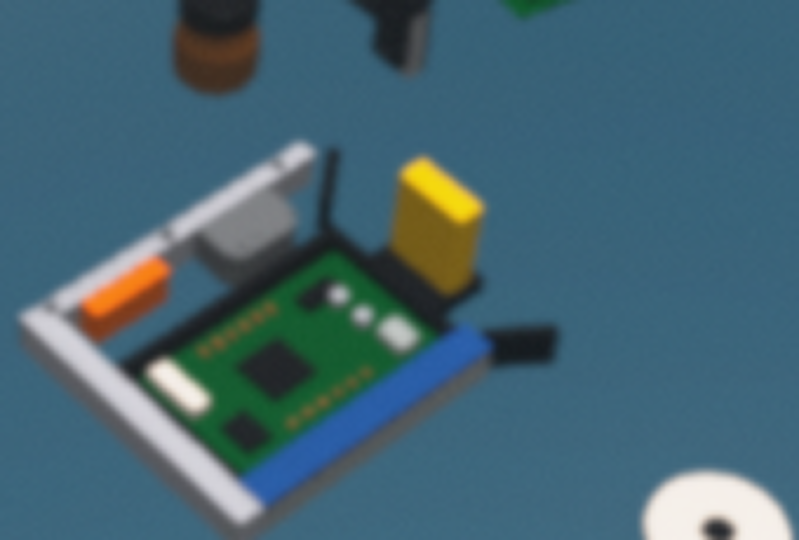

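```bash
python3 - <<'E'
from h import *
b=load('w6')['image'][:,:,::-1]
cv2.imwrite('pics/w6c.png',cv2.resize(b[95:335,50:345],None,fx=2.5,fy=2.5,interpolation=cv2.INTER_CUBIC))
E
```

```text
(no output)
```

View pics/w6c.png

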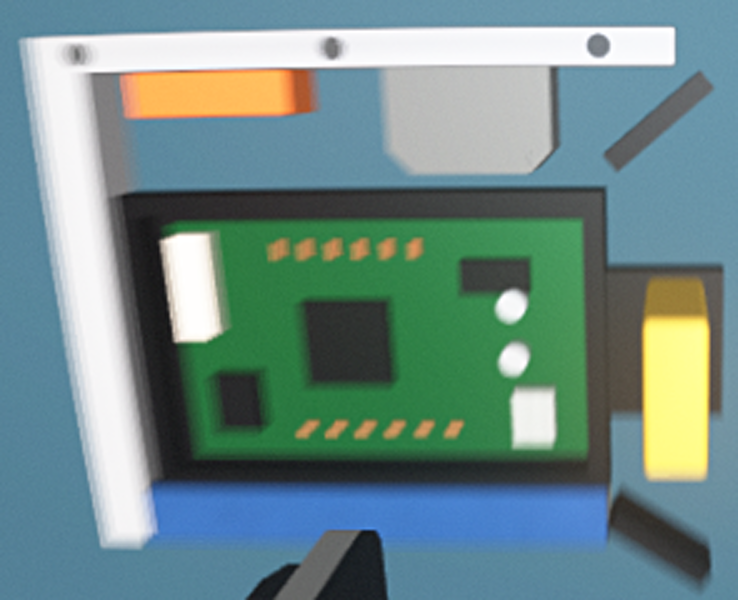

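```bash
python3 - <<'E'
from h import *
c=snap('wrist','w7');rep()
b=c['image'][:,:,::-1]
cv2.imwrite('pics/w7c.png',cv2.resize(b[95:335,50:345],None,fx=2.5,fy=2.5,interpolation=cv2.INTER_CUBIC))
E
```

```text
hol tcp [-0.0886 -0.0044] z 0.1537 rpy [ 1.7996e+02  1.0000e-02 -1.7314e+02] F [-1.2  0.4  0.2] op 1.003 t 8.9
```

View pics/w7c.png

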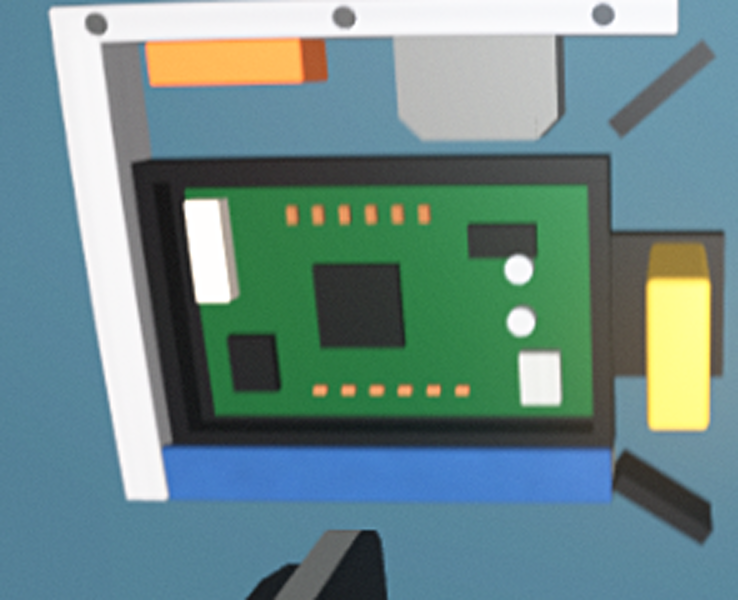

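```bash
python3 - <<'E'
from h import *
c=load('w7')
P=lambda L,z:ray(c,[((u+.5)/2.5-.5+50,(v+.5)/2.5-.5+95) for u,v in L],z)
for n,L,z in [('lip y39',[(166,447),(611,446)],.022),('orange y-69,x57..13',[(149,87),(303,83)],.022),('rail y-81',[(101,42),(678,34)],.022),('grey -53',[(420,140),(540,139)],.022),('car x70..-70',[(133,162),(610,155)],.014),('grip top far edge',[(649,278),(710,278),(710,430),(648,430)],.062)]:
    k=P(L,z); d=k[0]-k[1]; print(n,k[:,:2].round(4).tolist(),np.degrees(np.arctan2(d[1],d[0])).round(2),[hol(p).round(4) for p in k])
E
```

```text
lip y39 [[0.619, -0.0522], [0.6017, 0.0846]] -82.79 [array([0.0672, 0.0352]), array([-0.0706,  0.0347])]
orange y-69,x57..13 [[0.511, -0.0544], [0.5056, -0.0106]] -82.95 [array([ 0.0563, -0.0723]), array([ 0.0121, -0.0723])]
rail y-81 [[0.5, -0.0682], [0.4814, 0.0904]] -83.28 [array([ 0.0686, -0.0849]), array([-0.091 , -0.0841])]
grey -53 [[0.5175, 0.0227], [0.5135, 0.0559]] -83.08 [array([-0.0194, -0.0564]), array([-0.0529, -0.0564])]
car x70..-70 [[0.5336, -0.0638], [0.5164, 0.0752]] -82.93 [array([ 0.0684, -0.051 ]), array([-0.0716, -0.0512])]
grip top far edge [[0.5403, 0.0902], [0.5386, 0.1051], [0.5781, 0.1102], [0.58, 0.0944]] -83.15 [array([-0.0836, -0.0256]), array([-0.0986, -0.0255]), array([-0.0989,  0.0143]), array([-0.083 ,  0.0143])]
```

>>> carry_out(slide=[[0.03, -0.18, -0.01], [0.07, -0.38, -0.02], [0.1, -0.58, -0.03], [0.14, -0.78, -0.03], [0.17, -0.98, -0.03]], angular=[[0, 0, 0.08], [0, 0, 0.17], [0, 0, 0.26], [0, 0, 0.35], [0, 0, 0.44]], hand=[0, 0, 0, 0, 0])

```text
time_s: 9.52
position: [0.5437, -0.2015, 0.161]
orientation: [3.142, -0.003, 2.375]
wrist_force: [0.8, 0.1, 0.3]
opening: 0.997
```

```bash
sed -i 's/^H=np.array.*; HY/H=np.array([.5722,.0109]); HY/' h.py; cat >> h.py <<'E'
def gow(x,y,z,yawdeg):
    s=state(); t=tool([x,y,z]); R=Ro.from_euler('xyz',s['orientation']); T=Ro.from_euler('xyz',[np.pi,0,np.radians(yawdeg)])
    print('slide',t.round(4),'ang',((R.inv()*T).as_rotvec()/2).round(4))
E
python3 - <<'E'
from h import *
rep();print(state()['position']);gow(.534,-.357,.16,114.5)
E
```

```text
hol tcp [ 0.2073 -0.0542] z 0.161 rpy [180.   -0.2 136.1] F [0.8 0.1 0.3] op 0.997 t 9.525
[ 0.54366324 -0.20148023  0.16102332]
slide [-0.3363 -0.3958  0.0022] ang [-0.0003 -0.0017  0.1885]
```

>>> carry_out(slide=[[-0.11, -0.13, 0], [-0.22, -0.27, 0], [-0.336, -0.396, 0], [-0.336, -0.396, 0], [-0.336, -0.396, 0]], angular=[[0, 0, 0.07], [0, 0, 0.13], [0, 0, 0.188], [0, 0, 0.188], [0, 0, 0.188]], hand=[0, 0, 0, 0, 0])

```text
time_s: 10.15
position: [0.533, -0.356, 0.1591]
orientation: [-3.139, -0.007, 1.999]
wrist_force: [-0.2, 0.6, -0.7]
opening: 0.999
```

```bash
python3 - <<'E'
from h import *
camera('side');snap('wrist','w8');s=state();print(s['position'],np.degrees(s['orientation']))
E
```

```text
[ 0.53360021 -0.35519137  0.15975387] [-179.8899249    -0.31737619  114.64781723]
```

View pics/w8.png

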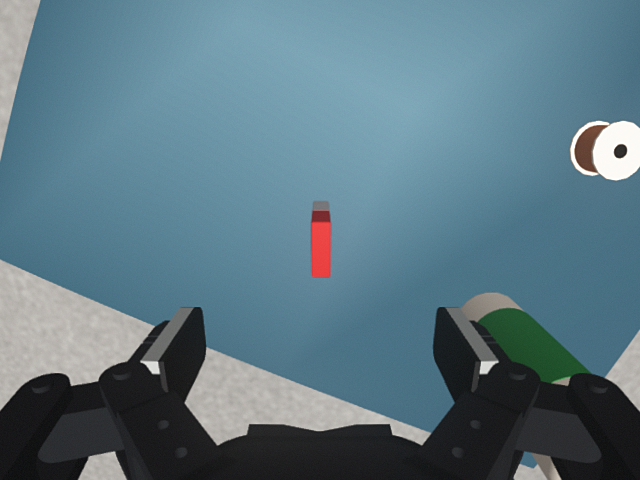

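```bash
python3 - <<'E'
from h import *
c=load('w8')
hsv=cv2.cvtColor(c['image'],cv2.COLOR_RGB2HSV);im=c['image'].astype(int)
m=((im[:,:,0]>180)&(im[:,:,1]<110)&(im[:,:,2]<110)).astype(np.uint8)
n,l,st,ce=cv2.connectedComponentsWithStats(m); i=1+st[1:,4].argmax(); print(st[i])
q=cv2.boxPoints(cv2.minAreaRect(np.argwhere(l==i)[:,::-1].astype(np.float32)));print(q)
g=ray(c,q,.07);print(g[:,:2].round(4).tolist(),g.mean(0))
for a in range(4):
    d=g[(a+1)%4]-g[a];print(np.degrees(np.arctan2(d[1],d[0])).round(1),np.linalg.norm(d).round(4))
gow(g.mean(0)[0],g.mean(0)[1],.028,114.6)
E
```

```text
[ 312  222   19   55 1027]
[[312. 222.]
 [330. 222.]
 [330. 276.]
 [312. 276.]]
[[0.5223, -0.3422], [0.5323, -0.3377], [0.5472, -0.3695], [0.5368, -0.3742]] [ 0.53464323 -0.35589101  0.07      ]
24.6 0.0109
-64.9 0.0351
-155.3 0.0114
114.3 0.0351
slide [-0.006   0.003   0.4391] ang [-0.001  -0.0028  0.0004]
```

>>> carry_out(slide=[[-0.006, 0.003, 0.15], [-0.006, 0.003, 0.3], [-0.006, 0.003, 0.4], [-0.006, 0.003, 0.44], [-0.006, 0.003, 0.44]], angular=[[0, 0, 0], [0, -0.002, 0], [0, -0.002, 0], [0, -0.003, 0], [0, -0.003, 0]], hand=[0, 0, 0, 0, 0])

```text
time_s: 10.88
position: [0.5346, -0.3547, 0.0273]
orientation: [-3.139, -0.001, 2.002]
wrist_force: [0.2, 0.8, -0.3]
opening: 1.001
```

>>> carry_out(slide=[[0, 0, 0], [0, 0, 0], [0, 0, 0], [0, 0, 0], [0, 0, 0]], angular=[[0, 0, 0], [0, 0, 0], [0, 0, 0], [0, 0, 0], [0, 0, 0]], hand=[0.4, 0.7, 1, 1, 1], grip_force=60)

```text
time_s: 11.5
position: [0.5348, -0.3549, 0.0278]
orientation: [-3.139, -0.0, 2.002]
wrist_force: [0.4, -0.6, 1.7]
opening: 0.13
```

>>> carry_out(slide=[[0, 0, 0], [0, 0, 0]], angular=[[0, 0, 0], [0, 0, 0]], hand=[1, 1])

```text
time_s: 11.75
position: [0.5348, -0.355, 0.0278]
orientation: [-3.139, -0.0, 2.002]
wrist_force: [-1.3, 0.4, 1.0]
opening: 0.131
```

```bash
python3 - <<'E'
from h import *
s=state();print(s['position']);rep()
E
```

```text
[ 0.53480187 -0.35495716  0.02783489]
hol tcp [ 0.3586 -0.0817] z 0.0278 rpy [-1.7988e+02 -2.0000e-02  1.1472e+02] F [-1.3  0.4  1. ] op 0.131 t 11.75
```

>>> carry_out(slide=[[0, 0, -0.1], [0, 0, -0.2], [0, 0, -0.3], [0, 0, -0.3]], angular=[[0, 0, 0], [0, 0, 0], [0, 0, 0], [0, 0, 0]], hand=[1, 1, 1, 1])

```text
time_s: 12.25
position: [0.5367, -0.3564, 0.1207]
orientation: [3.141, 0.006, 2.002]
wrist_force: [0.6, 0.2, -1.8]
opening: 0.134
```

```bash
python3 - <<'E'
from h import *
rep(); go(.035,-.058,.118,97)
E
```

```text
hol tcp [ 0.3603 -0.08  ] z 0.1207 rpy [179.98   0.32 114.72] F [ 0.6  0.2 -1.8] op 0.134 t 12.25
slide [1.0106 0.3997 0.0036] ang [0.0006 0.0027 0.1546]
```

>>> carry_out(slide=[[0.16, 0.06, 0], [0.32, 0.13, 0], [0.48, 0.19, 0], [0.64, 0.25, 0], [0.8, 0.32, 0]], angular=[[0, 0, 0.03], [0, 0, 0.06], [0, 0, 0.09], [0, 0, 0.12], [0, 0, 0.154]], hand=[1, 1, 1, 1, 1])

```text
time_s: 12.88
position: [0.5218, -0.0963, 0.1172]
orientation: [-3.141, 0.004, 1.692]
wrist_force: [0.6, -0.0, 0.1]
opening: 0.133
```

```bash
python3 - <<'E'
from h import *
rep(); go(.035,-.058,.118,97)
E
```

```text
hol tcp [ 0.1002 -0.0631] z 0.1172 rpy [-179.95    0.2    96.92] F [ 0.6 -0.   0.1] op 0.133 t 12.875
slide [ 0.2175  0.0167 -0.0034] ang [-0.0005  0.0018 -0.0007]
```

>>> carry_out(slide=[[0.09, 0.01, 0], [0.18, 0.017, 0], [0.2175, 0.017, 0], [0.2175, 0.017, 0], [0.2175, 0.017, 0]], angular=[[0, 0.002, 0], [0, 0.002, 0], [0, 0.002, 0], [0, 0.002, 0], [0, 0.002, 0]], hand=[1, 1, 1, 1, 1])

```text
time_s: 13.5
position: [0.519, -0.0318, 0.1167]
orientation: [-3.14, -0.0, 1.691]
wrist_force: [-0.4, -0.7, -1.1]
opening: 0.128
```

```bash
python3 - <<'E'
from h import *
rep(); c=snap('wrist','w9'); snap('side','s9')
cv2.imwrite('pics/s9c.png',cv2.resize(load('s9')['image'][150:330,190:350,::-1],None,fx=3.3,fy=3.3,interpolation=cv2.INTER_CUBIC))
go(.035,-.058,.06,97)
E
```

```text
hol tcp [ 0.0359 -0.058 ] z 0.1167 rpy [-179.93   -0.     96.87] F [-0.4 -0.7 -1.1] op 0.128 t 13.5
slide [ 0.0034 -0.0004  0.1898] ang [-0.0004 -0.0001 -0.0014]
```

View pics/w9.png

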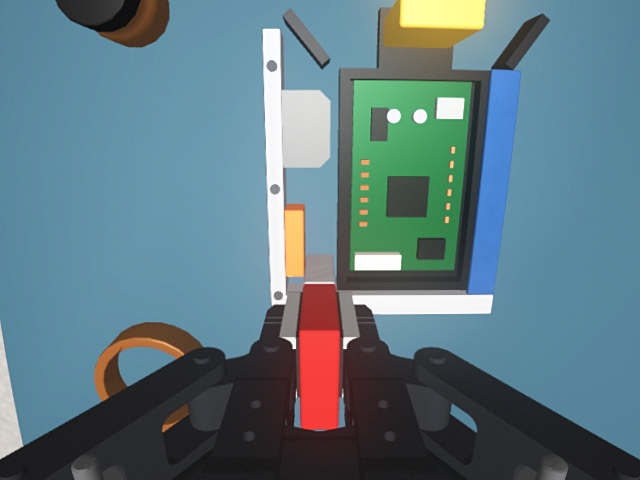

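View pics/s9c.png

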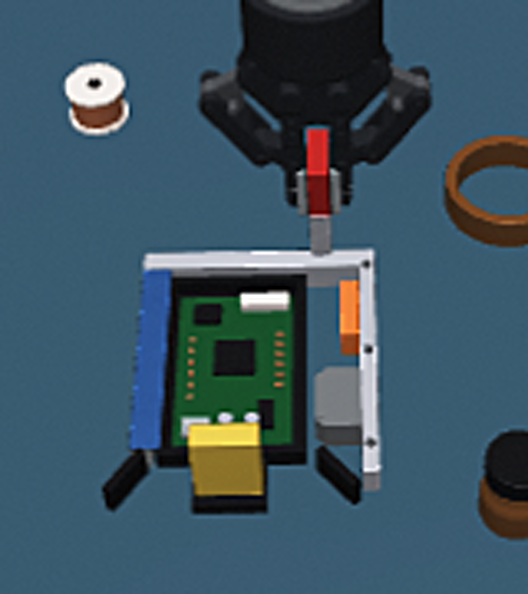

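```bash
python3 - <<'E'
from h import *
c=load('w9')
for n,L,z in [('orange',[(304.5,206),(304.5,276)],.022),('car',[(339,70),(337,290)],.014),('lip in',[(491,72),(471,293)],.022)]:
    print(n,[hol(p).round(4) for p in ray(c,L,z)])
# spacer foot far edge corners, foot height
zf=state()['position'][2]-.0278
print([hol(p).round(4) for p in ray(c,[(306,256),(333,256)],zf)],zf)
E
```

```text
orange [array([ 0.0111, -0.0674]), array([ 0.0572, -0.068 ])]
car [array([-0.0684, -0.0466]), array([ 0.0706, -0.0464])]
lip in [array([-0.0676,  0.0404]), array([0.0698, 0.0424])]
[array([ 0.0205, -0.0643]), array([ 0.0205, -0.0519])] 0.08915288257727286
```

>>> carry_out(slide=[[0.003, 0.002, 0.06], [0.003, 0.002, 0.12], [0.003, 0.002, 0.18], [0.003, 0.002, 0.23], [0.003, 0.002, 0.25]], angular=[[0, 0, -0.001], [0, 0, -0.001], [0, 0, -0.001], [0, 0, -0.001], [0, 0, -0.001]], hand=[1, 1, 1, 1, 1])

```text
time_s: 14.22
position: [0.5185, -0.0307, 0.0402]
orientation: [-3.138, -0.001, 1.692]
wrist_force: [-0.7, 0.1, -0.9]
opening: 0.133
```

```bash
python3 - <<'E'
from h import *
rep(); go(.035,-.0575,.0285,97)
E
```

```text
hol tcp [ 0.0347 -0.0584] z 0.0402 rpy [-1.798e+02 -6.000e-02  9.696e+01] F [-0.7  0.1 -0.9] op 0.133 t 14.225
slide [-0.001   0.003   0.0389] ang [-0.0018 -0.0005 -0.0004]
```

>>> carry_out(slide=[[0, 0.003, 0.015], [0, 0.003, 0.028], [0, 0.003, 0.036], [0, 0.003, 0.038], [0, 0.003, 0.038]], angular=[[-0.002, 0, 0], [-0.002, 0, 0], [-0.002, 0, 0], [-0.002, 0, 0], [-0.002, 0, 0]], hand=[1, 1, 1, 1, 1])

```text
time_s: 14.85
position: [0.5195, -0.0306, 0.029]
orientation: [3.141, -0.001, 1.692]
wrist_force: [-0.9, 0.6, -0.9]
opening: 0.135
```

```bash
python3 - <<'E'
from h import *
rep(); snap('side','s10'); snap('scene','c10'); snap('wrist','w10')
cv2.imwrite('pics/s10c.png',cv2.resize(load('s10')['image'][200:320,200:330,::-1],None,fx=4.5,fy=4.5,interpolation=cv2.INTER_CUBIC))
E
```

```text
hol tcp [ 0.0348 -0.0573] z 0.029 rpy [ 1.7995e+02 -5.0000e-02  9.6960e+01] F [-0.9  0.6 -0.9] op 0.135 t 14.85
```

View pics/s10c.png

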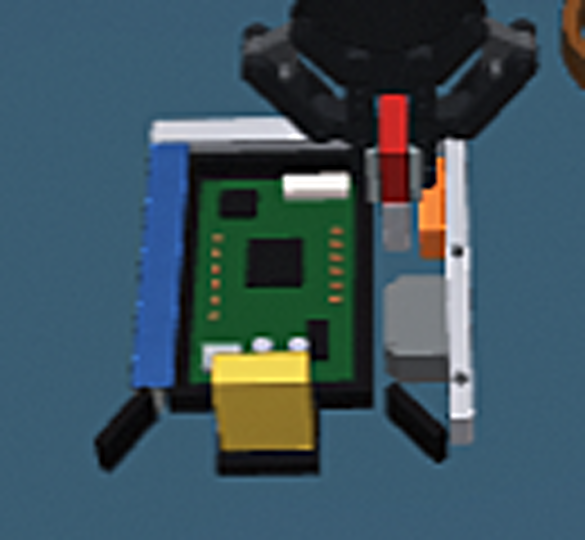

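View pics/w10.png

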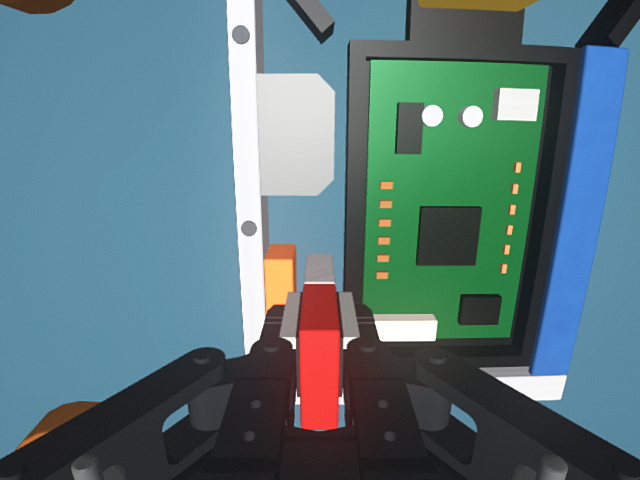

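>>> carry_out(slide=[[0, 0.004, 0.001], [0, 0.008, 0.001], [0, 0.012, 0.001], [0, 0.015, 0.001], [0, 0.018, 0.001]], angular=[[0, 0, 0], [0, 0, 0], [0, 0, 0], [0, 0, 0], [0, 0, 0]], hand=[1, 1, 1, 1, 1], grip_force=100)

```text
time_s: 15.62
position: [0.5247, -0.03, 0.0286]
orientation: [3.141, -0.001, 1.692]
wrist_force: [-1.5, -0.4, -1.0]
opening: 0.127
```

>>> carry_out(slide=[[0, 0.003, 0], [0, 0.006, 0], [0, 0.009, 0], [0, 0.012, 0]], angular=[[0, 0, 0], [0, 0, 0], [0, 0, 0], [0, 0, 0]], hand=[1, 1, 1, 1])

```text
time_s: 16.12
position: [0.5267, -0.0294, 0.0282]
orientation: [-3.138, -0.002, 1.693]
wrist_force: [-5.3, -1.2, 3.1]
opening: 0.124
```

```bash
python3 - <<'E'
from h import *
rep()
E
```

```text
hol tcp [ 0.0345 -0.0501] z 0.0282 rpy [-1.798e+02 -9.000e-02  9.699e+01] F [-5.3 -1.2  3.1] op 0.124 t 16.125
```

>>> carry_out(slide=[[0, 0.005, 0], [0, 0.008, 0], [0, 0.011, 0], [0, 0.014, 0], [0, 0.014, 0]], angular=[[0, 0, 0], [0, 0, 0], [0, 0, 0], [0, 0, 0], [0, 0, 0]], hand=[1, 1, 1, 1, 1])

```text
time_s: 16.75
position: [0.527, -0.0292, 0.0279]
orientation: [-3.129, -0.002, 1.694]
wrist_force: [-11.4, -2.2, 9.1]
opening: 0.126
```

```bash
python3 - <<'E'
from h import *
rep();snap('wrist','w11'); snap('side','s11'); rep()
cv2.imwrite('pics/s11c.png',cv2.resize(load('s11')['image'][200:320,200:330,::-1],None,fx=4.5,fy=4.5,interpolation=cv2.INTER_CUBIC))
E
```

```text
hol tcp [ 0.0343 -0.0497] z 0.0279 rpy [-1.7928e+02 -1.3000e-01  9.7040e+01] F [-11.4  -2.2   9.1] op 0.126 t 16.75
hol tcp [ 0.0342 -0.0497] z 0.0279 rpy [-1.7929e+02 -1.3000e-01  9.7040e+01] F [-11.7  -2.9   8.5] op 0.126 t 16.85
```

View pics/s11c.png

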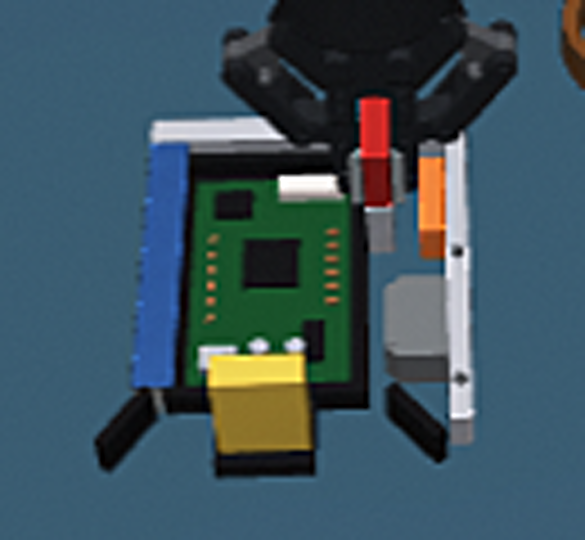

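View pics/w11.png

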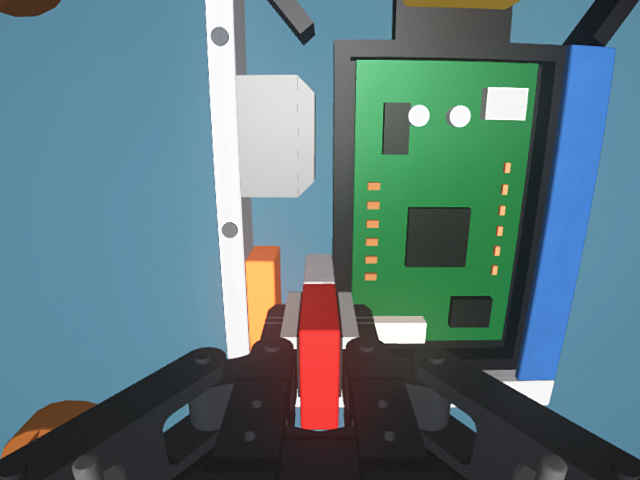

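```bash
python3 - <<'E'
from h import *
c=load('w11')
cv2.imwrite('pics/w11c.png',cv2.resize(c['image'][20:320,200:350,::-1],None,fx=2,fy=2,interpolation=cv2.INTER_CUBIC))
for n,L,z in [('rail in',[(233.5,5),(246,300)],.022),('car in',[(334,42),(334,305)],.014),('recess in',[(352,60),(352,280)],.014),('lip in',[(570,48),(518,378)],.022),('grey in',[(314,95),(314,180)],.022)]:
    k=ray(c,L,z);d=k[1]-k[0];print(n,[hol(p).round(4) for p in k],np.degrees(np.arctan2(d[1],d[0])).round(2))
E
```

```text
rail in [array([-0.0801, -0.0799]), array([ 0.031 , -0.0806])] -83.37
car in [array([-0.0691, -0.0448]), array([ 0.0368, -0.0436])] -82.4
recess in [array([-0.0628, -0.038 ]), array([ 0.025 , -0.0361])] -81.73
lip in [array([-0.0678,  0.0403]), array([0.0696, 0.0401])] -83.07
grey in [array([-0.0497, -0.052 ]), array([-0.0189, -0.0521])] -83.14
```

View pics/w11c.png

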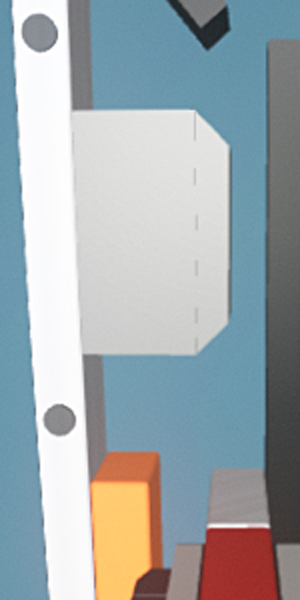

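>>> carry_out(slide=[[0, 0.005, -0.004], [0, 0.011, -0.004], [0, 0.014, -0.004], [0, 0.014, -0.004]], angular=[[0, 0, 0], [0, 0, 0], [0, 0, 0], [0, 0, 0]], hand=[1, 1, 1, 1])

```text
time_s: 17.35
position: [0.5272, -0.0285, 0.028]
orientation: [-3.12, -0.004, 1.694]
wrist_force: [-9.8, -1.8, 4.2]
opening: 0.126
```

```bash
python3 - <<'E'
from h import *
rep()
E
```

```text
hol tcp [ 0.0336 -0.0494] z 0.028 rpy [-178.76   -0.22   97.06] F [-9.8 -1.8  4.2] op 0.126 t 17.35
```

>>> carry_out(slide=[[0, 0.008, -0.003], [0, 0.014, -0.003], [0, 0.02, -0.003], [0, 0.022, -0.003], [0, 0.022, -0.003]], angular=[[-0.004, 0, 0], [-0.006, 0, 0], [-0.008, 0, 0], [-0.008, 0, 0], [-0.008, 0, 0]], hand=[1, 1, 1, 1, 1])

```text
time_s: 17.98
position: [0.5273, -0.0283, 0.0279]
orientation: [-3.121, -0.005, 1.695]
wrist_force: [-17.4, -4.3, 12.8]
opening: 0.128
```

```bash
python3 - <<'E'
from h import *
rep(); c=snap('wrist','w12'); snap('scene','c12')
g=cv2.cvtColor(c['image'],cv2.COLOR_RGB2GRAY).astype(float)
def fit(rows,lo,hi,sgn,z,n):
    pts=[]
    for v in rows:
        r=g[v,lo:hi]; d=np.diff(r)*sgn; i=d.argmax()
        if 0<i<len(d)-1:
            a,b,e=d[i-1],d[i],d[i+1]; o=.5*(a-e)/(a-2*b+e) if a-2*b+e else 0
            pts.append((lo+i+.5+o,v))
    k=ray(c,pts,z)[:,:2]; h=np.array([hol(p) for p in k]); 
    for _ in range(3):
        co=np.polyfit(h[:,0],h[:,1],1); rr=h[:,1]-np.polyval(co,h[:,0]); h=h[abs(rr)<max(2*rr.std(),1e-4)]
    print(n,len(h),'y at x0,35,-70',np.polyval(co,[0,.035,-.07]).round(4),'yaw rel',np.degrees(co[0]).round(2),rr.std().round(5))
fit(range(50,250),318,345,-1,.014,'carrier edge')
fit(range(60,360),500,585,0,.022,'x') if 0 else None
b=c['image'].astype(int); g=(b[:,:,2]-b[:,:,0]).astype(float)
fit(range(60,370),500,600,1,.022,'lip inner')
g=cv2.cvtColor(c['image'],cv2.COLOR_RGB2GRAY).astype(float)
fit(range(95,180),300,330,-1,.022,'grey inner')
fit(range(5,70),220,245,-1,.022,'rail inner')
E
```

```text
hol tcp [ 0.0335 -0.0493] z 0.0279 rpy [-178.81   -0.27   97.12] F [-17.4  -4.3  12.8] op 0.128 t 17.975
carrier edge 176 y at x0,35,-70 [-0.0444 -0.0445 -0.0444] yaw rel -0.04 5e-05
lip inner 256 y at x0,35,-70 [0.0395 0.0393 0.0399] yaw rel -0.31 0.00079
grey inner 84 y at x0,35,-70 [-0.0522 -0.0523 -0.0518] yaw rel -0.26 3e-05
rail inner 65 y at x0,35,-70 [-0.0803 -0.0803 -0.0801] yaw rel -0.11 3e-05
```

View pics/w12.png

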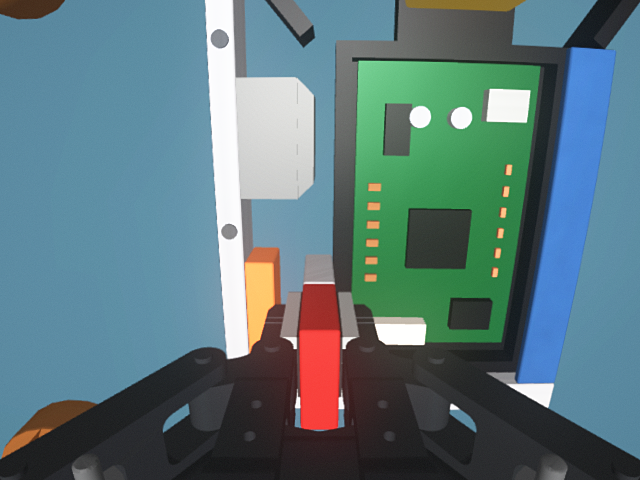

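>>> carry_out(slide=[[0, 0.018, -0.004], [0, 0.02, -0.006], [0, 0.022, -0.007], [0, 0.022, -0.007], [0, 0.022, -0.007]], angular=[[-0.004, 0, 0], [-0.004, 0, 0], [-0.004, 0, 0], [-0.004, 0, 0], [-0.004, 0, 0]], hand=[1, 1, 1, 1, 1])

```text
time_s: 18.7
position: [0.5274, -0.0283, 0.028]
orientation: [-3.114, -0.005, 1.696]
wrist_force: [-14.4, -5.4, 5.1]
opening: 0.128
```

```bash
python3 - <<'E'
from h import *
rep(); snap('scene','c13');c=snap('wrist','w13'); rep()
cv2.imwrite('pics/c13c.png',cv2.resize(load('c13')['image'][200:330,295:460,::-1],None,fx=4.5,fy=4.5,interpolation=cv2.INTER_CUBIC))
print([hol(p).round(4) for p in ray(c,[(336,42)],.014)])
g=cv2.cvtColor(c['image'],cv2.COLOR_RGB2GRAY).astype(float)
def ed(v,lo,hi): return lo+np.diff(g[v,lo:hi]).argmin()+.5
for z,rows,lo,hi in [(.014,(60,150,240),318,345),(.022,(100,140,175),300,330)]:
    print([hol(p).round(4) for p in ray(c,[(ed(v,lo,hi),v) for v in rows],z)])
E
```

```text
hol tcp [ 0.0335 -0.0492] z 0.028 rpy [-178.42   -0.31   97.17] F [-14.4  -5.4   5.1] op 0.128 t 18.7
hol tcp [ 0.0335 -0.0492] z 0.028 rpy [-178.42   -0.31   97.17] F [-15.   -5.3   5.2] op 0.132 t 18.8
[array([-0.07 , -0.044])]
[array([-0.0637, -0.0445]), array([-0.0305, -0.0445]), array([ 0.0063, -0.0444])]
[array([-0.0488, -0.052 ]), array([-0.0345, -0.052 ]), array([-0.0216, -0.052 ])]
```

View pics/c13c.png

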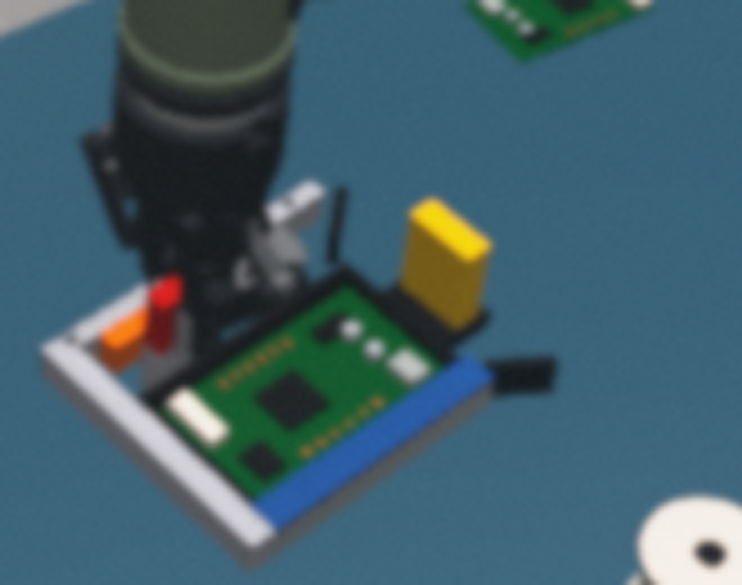

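```bash
python3 - <<'E'
from h import *
print(job_done()); rep()
E
```

```text
the job is handed in; nothing more can be done
None
the job is handed in; nothing more can be done
```

I slid the carrier, with its board, into the holder until it met the back stop (about 10 N of contact). I then stood the spacer in the gap beside the slim block and pushed it sideways. The job was handed in at about 18.8 s, still gripping and pressing; no verdict is reported.

**Last checks, all within tolerance:**
- **Carrier home:** its rear edge reads x = -70.0 mm in the holder frame, so it is home to within about 1 mm, and the board was seen lying in its recess.
- **Carrier flush:** the gap to the thick block reads 7.6 mm (8 mm nominal when flush). It is parallel to the holder to about 0.2°.
- **Spacer:** it stands about 1.5 mm from the middle of the slim block along x. Its foot is on the bench and the gripper's tilt is about 1.6°.
- **Push:** the wrist reads about 15 N toward the rail and 5 N upward. The contact forces on the carrier and the rail can't be read directly. Allowing for friction at the spacer's foot, I expect them to be well above the limits.

**Checks that disagreed:**
- **Holder position:** the first side-view and scene-view estimate was 3 to 4 mm off across the holder, and the carrier touched the rail lightly on the way in. I corrected it from the wrist camera.
- **Carrier angle:** one rough reading under the first push suggested about 0.7° of yaw. A finer edge fit after pressing harder did not confirm it.

I touched none of the bystanders and saw none shifted in the pictures, but I did not measure their positions again at the end.

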